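# Aim the vacuum elbow and set the pulsator timer wheel

### The job

Get the bench ready for the next pulsator test. First screw the brass elbow further onto its threaded stub, clockwise seen from above and by less than one turn, and stop when its outlet points the same way as the pointed metal tongue below it, without turning it past the tongue. Then roll the timer's toothed wheel until its one broad tooth stands straight up; let go of everything and leave the regulator knob and the loose parts as they are.

Things in the scene. Friction and masses are not known exactly. Their poses are not given: they have to be found in the camera images.
- elbow_hex (a point): Centre of the hexagonal head on top of the brass elbow, on the vertical screw axis: 24 mm across flats, 28 mm tall, flats' normals at 0, 60, 120... degrees from x. Below: a round body 27 mm wide and the outlet, a level spigot along x, its centreline 26 mm below this point, up to 21 mm thick. z up. Turning takes about 0.12 N m; it stays where left and sinks 0.3 mm per rad.
- elbow_outlet (a point): Centre of the open end of the elbow's outlet, 62 mm from the screw axis; x points outwards along the outlet.
- elbow (a joint): Screw angle of the elbow in rad, growing clockwise seen from above (screwing on). It starts somewhere from 0 to 1.2; 1.4 to 3.8 rad more bring the outlet over the tongue. The thread ends at 4.4.
- pointer_tip (a point): Point of the fixed aluminium tongue, on its upper face, 82 mm from the elbow's screw axis and 34 mm above the table; the tongue is 12 mm wide and juts out radially from a collar under the elbow. x points outwards along the tongue, from the screw axis: the elbow's outlet must point along this x.
- wheel_axis (a point): Centre of the timer's white toothed wheel. The wheel turns about this point's y axis; z up. 18 mm wide, radius 28 mm between the teeth, 36 mm over them; ten evenly spaced teeth, nine 4 mm and one 12 mm thick. Its upper half stands free above a fixed grey box (130 mm along x, 80 along y, top 2 mm below this point). Two 8 mm tall fins stand on the box 17 to 29 mm along y each side.
- wheel (a joint): Angle of the broad tooth from straight up in rad, about y of wheel_axis: 0 straight up, negative when it leans to -x of wheel_axis, growing as the wheel's top rolls to +x. It starts between -1.45 and -0.8, has no clicks, 0.03 N m friction, stays where it is left; stops at -2.0 and 1.2.
- broad_tooth (a point): Middle of the outer end of the wheel's broad tooth, 36 mm from the wheel's axis.
- knob_rim (a point): Point on the rim of the black round knob, 48 mm across, 54 to 78 mm above the table, on the green fixed vacuum regulator (foot 90 mm square). It turns easily and is to be left as set.
- claw: Chrome milking claw, loose, a 92 mm wide bowl with four upright nipples, 81 mm tall, origin under its centre. Leave it alone.
- nozzle: Small brass nozzle, loose, standing, 28 mm wide and 52 mm tall, origin under its centre. Leave it alone.
- cap: Blue plastic cap, loose, 64 mm wide and 34 mm tall, origin under its centre. Leave it alone.
Mind the look-alikes: they are no part of the job. Leave any blue or red look-alike of the part that bears elbow_hex alone.

How it is judged:
On the way, in this order (a step that is already met when the one before it is completed fails the run):
1. the elbow's outlet points along the tongue (angle between the x axis of elbow_hex and the x axis of pointer_tip, either way round below 0.14 rad and x of elbow_outlet in the frame of pointer_tip above -0.05 m), for 0.3 s.
2. the wheel's broad tooth stands straight up (value of joint wheel between -0.15 and 0.15 rad), for 0.3 s.
At the end, for the whole second after the job is handed in: The elbow's outlet points along the tongue within 0.14 rad (8 degrees), the wheel's broad tooth stands straight up within 0.15 rad, both at rest (all of step 1 and all of step 2 and velocity of joint wheel between -0.05 and 0.05 rad/s and velocity of joint elbow between -0.05 and 0.05 rad/s); the robot touches nothing.
It fails at once if the elbow is screwed past the tongue (by more than about 0.3 rad) (y of elbow_outlet in the frame of pointer_tip below -0.018 m and x of elbow_outlet in the frame of pointer_tip above -0.05 m).
It fails at once if the regulator knob is turned (its rim moved more than 8 mm) (distance of knob_rim from where it was at the start of the episode above 0.008 m).
It fails at once if a loose part is moved more than 30 mm (distance of any of claw, nozzle, cap from where it was at the start of the episode above 0.03 m).
It also fails if it takes over 70 s, if anything falls off the work surface, if the arm or the gripper's body presses on something with over 40 N, if the wrist force passes 120 N, or if a joint passes its speed limit or range.

### The arm

A 7-joint arm with a two-finger parallel gripper is mounted at the origin on the work surface. World frame = base frame: x ahead of the robot, y to its left, z up, the work surface at z = 0. Lengths are in m, angles in rad, forces in N, time in s.
With the tool pointing down it reaches from about 0.4 to 0.875 m from the base axis. Payload 6.5 kg.
Tool frame: the origin (TCP) lies at the very end of the fingers, on their centre line; the grasp point (between the pads) lies 19 mm behind it; z points along the fingers, y is the line along which they close (so a half turn about z gives the same grasp; the last joint's range is limited). The gripper opens to 88 mm and grips with 3 to 60 N. Pads are 18 mm wide; open, the fingers measure 123 mm over their backs; the gripper's body (75 mm by 187 mm) begins 45 mm behind the grasp point.
Start: joints at [1.224, 0.536, -0.004, 1.538, 0.003, 1.067, -0.071], TCP at [0.18, -0.625, 0.239] pointing down, gripper open.
Joint ranges: [-2.7, 2.7], [-0.37, 2.16], [-1.27, 1.26], [0.24, 2.4], [-1.31, 4.45], [0.19, 1.91], [-2.76, 2.76]. Speed limits (rad/s): [2.39, 2.39, 3.14, 3.14, 3.14, 3.14, 3.14].

### API

Orientations are given as a unit quaternion [x, y, z, w].
In Python, from workcell import * gives the robot as it stands.
- The arm moves only by the shell command python3 -m creep 'ROWS' [FORCE]. ROWS is JSON, a list of rows, each a list of 3 entries, a list of its own where there are three numbers: the shift along the tool's x, y, z in units of 30 mm (1.0 is 30 mm), then the turn, a rotation vector about the tool's x, y, z in units of 6 degrees (1.0 is 6 degrees), then the finger opening in mm, from 0 to 88.1. A call has 1 to 10 rows; each row shifts and turns the commanded pose from where the row before left it, along the tool's axes as they then stand; what a row does not reach is not made up. A row lasts 1/10 s, in which the tool goes at most 50 mm and 8.59 degrees, less where a joint would pass 70% of its speed; a pose out of reach is approached as far as the arm can. A call is refused whole if a number of a shift passes 1 or a number of a turn 1, either way. A call with a gripper value outside its range is refused whole. The fingers move at their own pace and stop on an object; FORCE is the grip in N (left out, the last holds). Time passes only in rows, so rows that do not move let the fingers close. It gives the time, the measured TCP pose, the force, the opening and the grip force at its end, in the units of the state.
- sense(): the state, without advancing time (a new reading comes with each control period).
- snapshot(name): name is "scene" or "top"; returns (picture, depth): 480x640x3 uint8, blue, green, red; 480x640 float32, m along the optical axis (not along the pixel's ray), 0 where there is no reading.
- calibration(name): a dict with "fx", "fy", "cx", "cy" (pixels), "dist" ([k1, k2, p1, p2, k3] as OpenCV has them; the pictures are not rectified), "R" (3x3) and "t" (3): a world point X has camera coordinates R X + t. Camera axes: x right, y down, z forward; pixel columns grow to the right and rows downward; lengths in m; the calibration is good to about 2 mm. A picture is of the moment at which its call begins. calibration takes no time and is no camera call.
- job_done(): hands the job in; it is judged then, once.
The state is a dict: "clock": time; "joint_positions": joint angles; "joint_velocities": joint speeds; "effort": joint torques, N m; "eef_pos": TCP position; "tcp_rot": TCP orientation; "ft_force": force on the tool from outside, world axes, zero at the start; "ft_torque": the same for the moment, N m; "grip_width": finger opening in m; "grip_force": force on a finger pad.
Only numpy, scipy, OpenCV 4.12 (cv2) and the standard library are available. Lean on these libraries where they do the work, as an engineer would, in place of code of your own. Each camera call takes 0.05 s, during which the arm holds its last target. There are 200 camera calls.

## Working session

There is one attempt and no reset: what is moved stays moved. The work goes in short steps, Python scripts to look and compute and a shell command to move; the robot and the scene stay as the last step left them, time stands still between calls to the robot, and variables do not carry over. Pictures are saved under pics/ and viewed, at most 10 in all, crops included, and the job is handed in when it is done.

```bash
mkdir -p pics; python3 - <<'E'
from workcell import *
import cv2,numpy as np
for n in("scene","top"):
    p,d=snapshot(n); cv2.imwrite(f"pics/{n}0.png",p); np.save(f"pics/{n}0.npy",d)
    c=calibration(n); print(n,c["fx"],np.round(-np.array(c["R"]).T@c["t"],3),np.round(c["R"],2).tolist())
s=sense();print(s["clock"],s["eef_pos"],s["tcp_rot"])
E
```

```text
scene 433.7495141857906 [ 1.085 -0.495  0.545] [[0.65, 0.76, 0.01], [0.43, -0.35, -0.83], [-0.63, 0.54, -0.55]]
top 487.66152576505556 [ 0.482 -0.047  1.21 ] [[-0.02, -1.0, 0.02], [-1.0, 0.01, -0.09], [0.09, -0.02, -1.0]]
0.1 [ 0.17995767 -0.62403399  0.23795992] [ 9.90156400e-01  1.39963307e-01 -1.65480365e-04 -7.40359286e-04]
```

View pics/scene0.png

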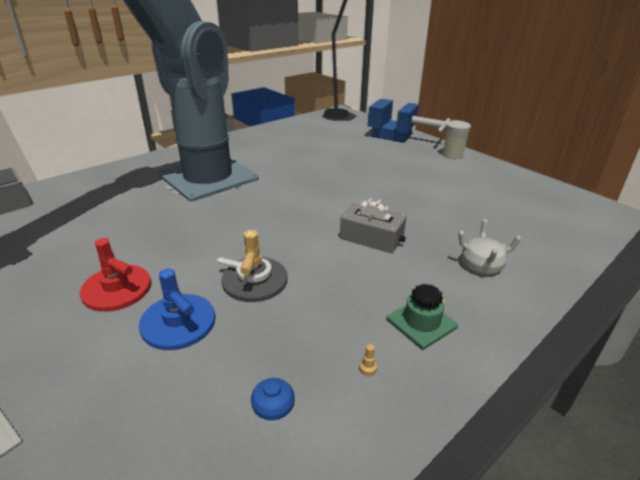

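View pics/top0.png

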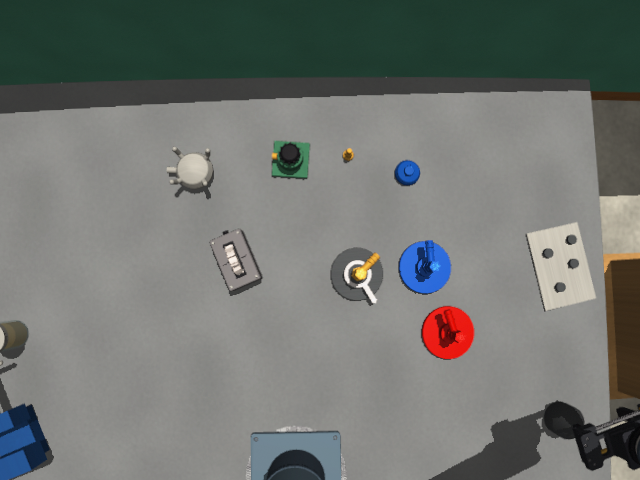

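The scene picture shows the brass elbow at (250,250) and the wheel box at (373,225). In the top picture the elbow is at (360,274), its outlet end at (377,256), the tongue tip at (374,302) and the wheel at (235,260). I'll measure these next.

```bash
cat >h.py <<'E'
from workcell import *
import cv2,numpy as np
def cloud(n,d):
    c=calibration(n);K=np.array([[c["fx"],0,c["cx"]],[0,c["fy"],c["cy"]],[0,0,1]])
    v,u=np.mgrid[0:480,0:640]
    q=cv2.undistortPoints(np.stack([u,v],-1).reshape(-1,1,2).astype(np.float64),K,np.array(c["dist"])).reshape(480,640,2)
    P=np.dstack([q*d[...,None],d]).astype(float)
    W=(P-np.array(c["t"]))@np.array(c["R"]); W[d==0]=np.nan
    return W
def proj(n,X):
    c=calibration(n);K=np.array([[c["fx"],0,c["cx"]],[0,c["fy"],c["cy"]],[0,0,1]])
    return cv2.projectPoints(np.array(X,float).reshape(-1,3),cv2.Rodrigues(np.array(c["R"]))[0],np.array(c["t"]),K,np.array(c["dist"]))[0].reshape(-1,2)
E
python3 - <<'E'
from h import *
out=[]
for n,bx in(("top",[(325,235,70,75),(205,225,60,75)]),("scene",[(215,225,80,80),(335,190,80,65)])):
    p=cv2.imread(f"pics/{n}0.png");d=np.load(f"pics/{n}0.npy");W=cloud(n,d)
    hsv=cv2.cvtColor(p,cv2.COLOR_BGR2HSV)
    for i,(x,y,w,h) in enumerate(bx):
        out.append(cv2.resize(p[y:y+h,x:x+w],(400,300),interpolation=cv2.INTER_CUBIC))
        S=np.zeros((480,640),bool);S[y:y+h,x:x+w]=1
        if i==0:
            m=S&(hsv[...,0]>10)&(hsv[...,0]<30)&(hsv[...,1]>110)&(hsv[...,2]>70)
            Q=W[m];Q=Q[~np.isnan(Q[:,0])]
            print(n,"brass",len(Q),"zmax",Q[:,2].max())
            t=Q[Q[:,2]>np.nanmax(Q[:,2])-.008];print(" head",t.mean(0),t.min(0),t.max(0))
            o=Q[Q[:,2]<np.nanmax(Q[:,2])-.02];print(" low",o.mean(0),o.min(0),o.max(0))
            m=S&(hsv[...,1]<50)&(hsv[...,2]>150)&(W[...,2]>.02)
            Q=W[m];print(" tongue/collar",len(Q),np.nanmean(Q,0))
            uv=np.argwhere(m);print(uv.min(0),uv.max(0))
        else:
            Q=W[S]; b=Q[(Q[:,2]>.03)];zs=np.histogram(b[:,2],20);print(n,"z",zs[0],np.round(zs[1],3))
            if n=="top":
                bm=(S&(W[...,2]>.03)).astype(np.uint8);B=W[bm>0][:,:2]
                print(cv2.minAreaRect((B*1000).astype(np.float32)))
            m=S&(hsv[...,1]<40)&(hsv[...,2]>170)&(W[...,2]>.03);Q=W[m];print(" white",len(Q),Q.mean(0),Q.min(0),Q.max(0))
cv2.imwrite("pics/c1.png",np.vstack([np.hstack(out[:2]),np.hstack(out[2:])]))
E
```

```text
top brass 316 zmax 0.11789122887178256
 head [ 0.48820533 -0.15536599  0.11254303] [ 0.47589992 -0.16631964  0.10989334] [ 0.50053466 -0.14346191  0.11789123]
 low [ 0.50753884 -0.1741843   0.072887  ] [ 0.4729838  -0.20518572  0.01023978] [ 0.53563478 -0.13917683  0.09681242]
 tongue/collar 329 [ 0.47583021 -0.16276422  0.03401054]
[260 344] [302 376]
top z [ 14   7   9  10  14   6  46 437 876 241  33  12  14  24  42  64  36  32
  20   8] [0.03  0.034 0.037 0.041 0.044 0.048 0.052 0.055 0.059 0.062 0.066 0.069
 0.073 0.077 0.08  0.084 0.087 0.091 0.095 0.098 0.102]
((526.6654052734375, 135.0737762451172), (130.69406127929688, 81.0109634399414), 22.50759506225586)
 white 216 [0.52877405 0.1369238  0.08311799] [0.46117852 0.08225896 0.05708009] [0.59246556 0.18855694 0.10168403]
scene brass 499 zmax 0.11310085050096937
 head [ 0.49814071 -0.16055336  0.10967413] [ 0.48307323 -0.16984348  0.10523829] [ 0.50649162 -0.14676363  0.11310085]
 low [ 0.51398858 -0.17381527  0.07533498] [ 0.47808653 -0.20399023  0.04832072] [ 0.54254006 -0.14737609  0.09237564]
 tongue/collar 269 [ 0.48067809 -0.16762479  0.03444316]
[258 217] [278 270]
scene z [ 91  80  85  89  81  95  98  96 661 127  55  41  43  32  39  57  50  34
  17  14] [0.03  0.033 0.037 0.04  0.044 0.047 0.05  0.054 0.057 0.061 0.064 0.068
 0.071 0.074 0.078 0.081 0.085 0.088 0.091 0.095 0.098]
 white 123 [0.53376857 0.13828721 0.08406466] [0.50392379 0.11801297 0.05819444] [0.56256404 0.1678737  0.09821891]
```

View pics/c1.png

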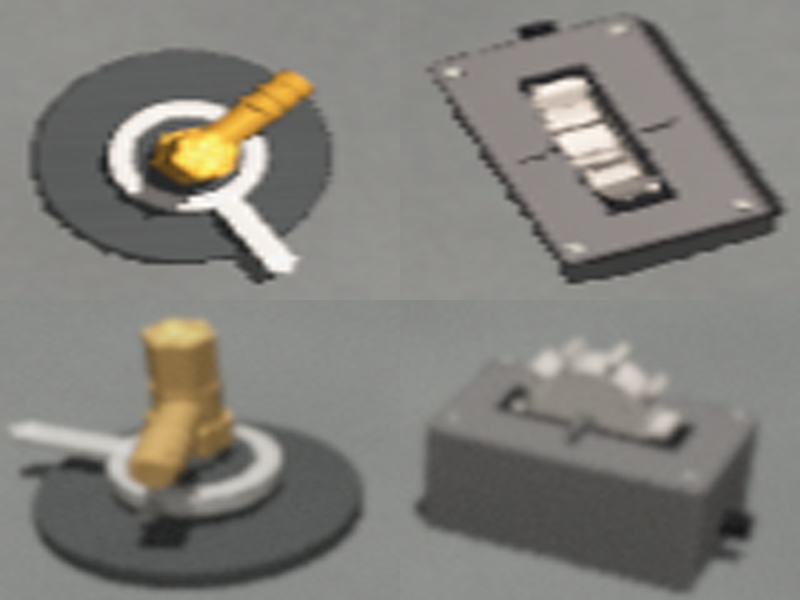

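```bash
python3 - <<'E'
from h import *
from scipy.optimize import least_squares
p=cv2.imread("pics/top0.png");d=np.load("pics/top0.npy");W=cloud("top",d);hsv=cv2.cvtColor(p,cv2.COLOR_BGR2HSV)
# rays onto z planes
def plane(n,z):
    one=cloud(n,np.ones((480,640),np.float32));c=calibration(n);o=-np.array(c["R"]).T@c["t"]
    r=one-o;return o+r*((z-o[2])/r[...,2])[...,None]
S=np.zeros((480,640),bool);S[235:310,325:395]=1
X=plane("top",.034)[...,:2]
m=S&(hsv[...,1]<50)&(hsv[...,2]>140)
Q=X[m];r=lambda q:np.linalg.norm(Q-q,axis=1)
c0=np.array([.488,-.156])
ring=Q[(r(c0)<.040)];print(len(ring),np.percentile(r(c0),[1,10,25,50,75,90,99]))
f=least_squares(lambda v:np.linalg.norm(ring-v[:2],axis=1)-v[2],[*c0,.028],loss="soft_l1",f_scale=.002);print("ring",f.x);c0=f.x[:2]
t=Q[(r(c0)>.042)]-c0;print("tongue n",len(t),"rmax",np.linalg.norm(t,axis=1).max(),"ang",np.degrees(np.arctan2(t.mean(0)[1],t.mean(0)[0])))
mb=S&(hsv[...,0]>8)&(hsv[...,0]<32)&(hsv[...,1]>110)&(hsv[...,2]>70)
Xo=plane("top",.076)[...,:2];o=Xo[mb]-c0;rr=np.linalg.norm(o,axis=1);o=o[rr>.030]
print("outlet n",len(o),"rmax",rr.max(),"ang",np.degrees(np.arctan2(o.mean(0)[1],o.mean(0)[0])))
h=mb&(W[...,2]>.104);Xh=plane("top",.111)[...,:2][h];print("head ctr",Xh.mean(0),np.ptp(Xh,0),"z",np.nanmedian(W[h][:,2]))
# scene tongue
X2=plane("scene",.034)[...,:2];p2=cv2.imread("pics/scene0.png");h2=cv2.cvtColor(p2,cv2.COLOR_BGR2HSV);S2=np.zeros((480,640),bool);S2[225:305,212:295]=1
t=X2[S2&(h2[...,1]<50)&(h2[...,2]>140)]-c0;r2=np.linalg.norm(t,axis=1);t=t[(r2>.042)&(r2<.095)];print("scene tongue",len(t),np.degrees(np.arctan2(t.mean(0)[1],t.mean(0)[0])))
# wheel: box top corners at z .059
Bt=plane("top",.059)[...,:2]
St=np.zeros((480,640),bool);St[222:300,205:268]=1
bm=St&(abs(W[...,2]-.059)<.006)
cnt=(Bt[bm]*1000).astype(np.float32);R=cv2.minAreaRect(cnt);print("box",R,"z",np.nanmedian(W[bm][:,2]))
an=np.radians(R[2] if R[1][0]>R[1][1] else R[2]-90);a=np.array([np.cos(an),np.sin(an),0]);b=np.array([-a[1],a[0],0])
ctr=np.array([*np.array(R[0])/1000,.061]);print("a",a,"ctr",ctr)
th=np.radians(np.arange(-90,91,4))
g2=cv2.cvtColor(p2,cv2.COLOR_BGR2GRAY);g=cv2.cvtColor(p,cv2.COLOR_BGR2GRAY)
s=-9e-3 if np.array([1.085,-.495,0])@b<ctr@b else 9e-3
for n,gg,off,rad in(("scene",g2,s,.034),("top",g,0,.035)):
    P=ctr+rad*(np.sin(th)[:,None]*a+np.cos(th)[:,None]*[0,0,1])+off*b
    uv=proj(n,P).astype(np.float32);v=cv2.remap(gg,uv[:,:1],uv[:,1:],cv2.INTER_LINEAR).ravel();print(n,list(zip(np.degrees(th).round().astype(int).tolist(),v.tolist())))
big=[]
for n,pp,(x,y,w,hh) in(("scene",p2,(355,190,50,60)),("top",p,(212,230,50,60))):
    I=cv2.resize(pp[y:y+hh,x:x+w],None,fx=8,fy=8,interpolation=cv2.INTER_CUBIC)
    for k in range(-90,91,10):
        q=np.radians(k);P=ctr+.042*(np.sin(q)*a+np.cos(q)*np.array([0,0,1]))+(s if n=="scene" else 0)*b
        u=((proj(n,P)[0]-[x,y]+.5)*8).astype(int);cv2.circle(I,tuple(int(i) for i in u),2,(0,0,255) if k%30 else (255,0,0),-1)
    big.append(I)
cv2.imwrite("pics/w1.png",np.hstack(big))
E
```

```text
279 [0.02417985 0.03362631 0.07131059 0.08174041 0.09253341 0.10283104
 0.11717951]
ring [ 0.48784861 -0.15673625  0.02940952]
tongue n 2223 rmax 0.1298177928719906 ang -67.65670850523442
outlet n 110 rmax 0.06233987051107286 ang -43.56573769499408
head ctr [ 0.48904663 -0.15534669] [0.02471449 0.02498672] z 0.11169292492343996
scene tongue 980 176.01620763160062
box ((526.4442138671875, 134.593505859375), (130.20037841796875, 80.88279724121094), 22.587785720825195) z 0.05985129812167514
a [0.92329212 0.3840985  0.        ] ctr [0.52644421 0.13459351 0.061     ]
scene [(-90, 100), (-86, 100), (-82, 83), (-78, 67), (-74, 73), (-70, 87), (-66, 111), (-62, 127), (-58, 134), (-54, 137), (-50, 146), (-46, 167), (-42, 191), (-38, 205), (-34, 209), (-30, 207), (-26, 196), (-22, 177), (-18, 162), (-14, 164), (-10, 174), (-6, 186), (-2, 198), (2, 204), (6, 205), (10, 195), (14, 165), (18, 144), (22, 166), (26, 196), (30, 205), (34, 203), (38, 200), (42, 188), (46, 163), (50, 136), (54, 123), (58, 126), (62, 145), (66, 161), (70, 176), (74, 186), (78, 181), (82, 152), (86, 108), (90, 78)]
top [(-90, 99), (-86, 105), (-82, 113), (-78, 120), (-74, 127), (-70, 135), (-66, 140), (-62, 144), (-58, 149), (-54, 159), (-50, 199), (-46, 228), (-42, 229), (-38, 219), (-34, 170), (-30, 131), (-26, 175), (-22, 217), (-18, 179), (-14, 197), (-10, 235), (-6, 239), (-2, 242), (2, 240), (6, 206), (10, 166), (14, 226), (18, 235), (22, 230), (26, 224), (30, 207), (34, 189), (38, 193), (42, 193), (46, 197), (50, 205), (54, 219), (58, 232), (62, 236), (66, 238), (70, 239), (74, 230), (78, 226), (82, 226), (86, 229), (90, 235)]
```

View pics/w1.png

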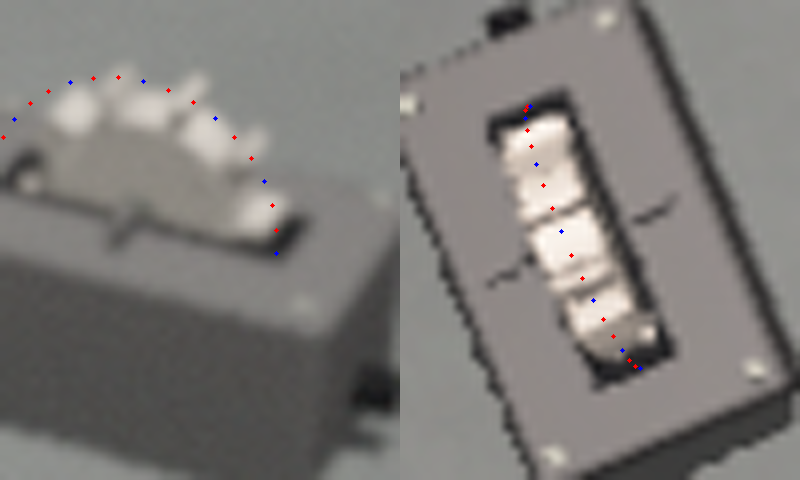

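The wheel overlay puts the visible teeth near -36, 0, +36 and +72 degrees along a=(0.92,0.38). The blob at +72 (scene crop 265,210) looks broad, but I'm not sure of it. I'll average several depth frames to decide, and refine the tongue angle in the same step.

```bash
python3 - <<'E'
from h import *
ctr=np.array([.5264,.1346,.0615]);a=np.array([.9233,.3841,0]);b=np.array([-a[1],a[0],0])
c0=np.array([.4885,-.1558])
for n in("scene","top"):
    L=[snapshot(n) for _ in range(8)]
    p=np.mean([x[0].astype(float) for x in L],0).astype(np.uint8);d=np.median([x[1] for x in L],0).astype(np.float32)
    cv2.imwrite(f"pics/{n}m.png",p);np.save(f"pics/{n}m.npy",d)
    W=cloud(n,d);q=W-ctr;A=q@a;B=q@b;Z=q[...,2];r=np.hypot(A,Z);th=np.degrees(np.arctan2(A,Z))
    print(n)
    for k in range(-90,91,6):
        s=(abs(th-k)<3)&(abs(B)<.012)&(r<.045)&(r>.02)&(Z>.002)
        print(k,"n",s.sum(),"r90 %.1f"%(1e3*np.percentile(r[s],90)) if s.any() else "", "rmed %.1f"%(1e3*np.median(r[s])) if s.any() else "",end=" | ")
    # tongue: points at z~.034, radius 45..85
    o=W[...,:2]-c0;rr=np.hypot(*np.moveaxis(o,-1,0));s=(W[...,2]>.026)&(W[...,2]<.042)&(rr>.045)&(rr<.1)
    v=o[s];an=np.degrees(np.arctan2(v[:,1],v[:,0]));print("\ntongue",s.sum(),rr[s].max(),np.median(an),v.mean(0))
    s=(W[...,2]>.055)&(W[...,2]<.095)&(rr>.03)&(rr<.07);v=o[s];print("outlet",s.sum(),rr[s].max(),np.degrees(np.arctan2(v.mean(0)[1],v.mean(0)[0])))
big=[]
for n,(x,y,w,hh) in(("scene",(350,193,50,50)),("top",(212,235,50,50))):
    I=cv2.imread(f"pics/{n}m.png")[y:y+hh,x:x+w];big.append(cv2.resize(I,(400,400),interpolation=cv2.INTER_LANCZOS4))
cv2.imwrite("pics/w2.png",np.hstack(big))
E
```

```text
scene
-90 n 0   | -84 n 1 r90 22.0 rmed 22.0 | -78 n 2 r90 24.4 rmed 23.6 | -72 n 3 r90 23.1 rmed 21.5 | -66 n 4 r90 31.9 rmed 29.1 | -60 n 9 r90 33.4 rmed 28.8 | -54 n 5 r90 30.5 rmed 27.1 | -48 n 13 r90 33.5 rmed 31.9 | -42 n 17 r90 30.5 rmed 27.7 | -36 n 2 r90 24.9 rmed 24.3 | -30 n 5 r90 26.4 rmed 25.3 | -24 n 4 r90 31.6 rmed 23.8 | -18 n 12 r90 34.9 rmed 32.6 | -12 n 20 r90 33.8 rmed 29.5 | -6 n 9 r90 27.7 rmed 27.5 | 0 n 8 r90 27.8 rmed 27.5 | 6 n 9 r90 28.6 rmed 28.2 | 12 n 9 r90 36.6 rmed 27.8 | 18 n 17 r90 36.9 rmed 35.3 | 24 n 12 r90 31.3 rmed 29.1 | 30 n 11 r90 29.9 rmed 28.8 | 36 n 10 r90 29.8 rmed 29.5 | 42 n 11 r90 30.4 rmed 29.6 | 48 n 22 r90 38.0 rmed 30.7 | 54 n 14 r90 38.6 rmed 33.8 | 60 n 7 r90 30.2 rmed 27.3 | 66 n 11 r90 31.0 rmed 30.1 | 72 n 9 r90 30.6 rmed 30.0 | 78 n 12 r90 31.4 rmed 30.6 | 84 n 23 r90 39.0 rmed 34.8 | 90 n 0   | 
tongue 95 0.07899406719749233 -144.55516246072315 [-0.05070705 -0.03471661]
outlet 195 0.06550544159553709 -41.675200239443214
top
-90 n 0   | -84 n 0   | -78 n 1 r90 26.8 rmed 26.8 | -72 n 1 r90 22.7 rmed 22.7 | -66 n 7 r90 36.8 rmed 35.8 | -60 n 8 r90 36.6 rmed 36.1 | -54 n 9 r90 36.5 rmed 36.1 | -48 n 26 r90 36.3 rmed 32.7 | -42 n 11 r90 29.8 rmed 28.0 | -36 n 10 r90 29.0 rmed 28.5 | -30 n 2 r90 28.9 rmed 28.7 | -24 n 11 r90 37.3 rmed 35.5 | -18 n 17 r90 36.8 rmed 32.0 | -12 n 12 r90 29.5 rmed 28.4 | -6 n 10 r90 29.0 rmed 28.2 | 0 n 11 r90 29.9 rmed 28.9 | 6 n 11 r90 30.2 rmed 28.8 | 12 n 19 r90 37.1 rmed 35.9 | 18 n 6 r90 36.1 rmed 35.3 | 24 n 6 r90 29.5 rmed 28.4 | 30 n 10 r90 29.9 rmed 28.5 | 36 n 6 r90 29.0 rmed 28.4 | 42 n 20 r90 34.1 rmed 30.0 | 48 n 18 r90 36.8 rmed 34.9 | 54 n 3 r90 36.5 rmed 36.4 | 60 n 1 r90 28.1 rmed 28.1 | 66 n 0   | 72 n 1 r90 28.1 rmed 28.1 | 78 n 11 r90 36.4 rmed 33.4 | 84 n 10 r90 35.5 rmed 34.5 | 90 n 0   | 
tongue 75 0.08038940640200505 -149.37687265724546 [-0.05367033 -0.03160521]
outlet 115 0.0625311240126242 -43.46779985420381
```

View pics/w2.png

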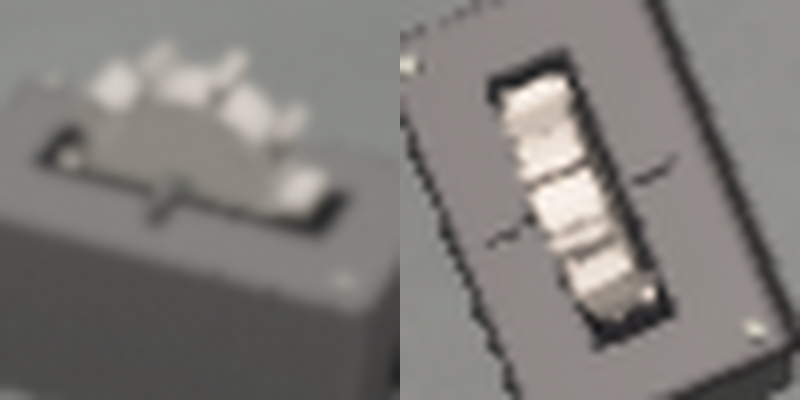

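Averaged depth decides it. The teeth stand at -57 (the broad one), -21, 15, 50 and 84 degrees, so wheel x = a and the wheel must roll about +57 degrees. The elbow needs about 105 degrees clockwise. I'm moving over the elbow now.

```bash
python3 -m creep '[[[0.94,-0.81,0],[0,0,0],88],[[0.94,-0.81,0],[0,0,0],88],[[0.94,-0.81,0],[0,0,0],88],[[0.94,-0.81,0],[0,0,0],88],[[0.94,-0.81,0],[0,0,0],88],[[0.94,-0.81,0],[0,0,0],88],[[0.94,-0.81,0],[0,0,0],88],[[0.94,-0.81,0],[0,0,0],88],[[0.94,-0.81,0],[0,0,0],88],[[0.94,-0.81,0],[0,0,0],88]]' 30
python3 -m creep '[[[0.94,-0.81,0],[0,0,0],60],[[0.94,-0.81,0],[0,0,0],60],[[0.94,-0.81,0],[0,0,0],60],[[0.94,-0.81,0],[0,0,0],60],[[0.94,-0.81,0],[0,0,0],60],[[0,0,0],[0,0,-1],60],[[0,0,0],[0,0,-1],60],[[0,0,0],[0,0,-1],60],[[0,0,0],[0,0,-1],60],[[0,0,0],[0,0,-1],60]]'
python3 -m creep '[[[0,0,0],[0,0,-1],60],[[0,0,0],[0,0,-1],60],[[0,0,0],[0,0,-1],60],[[0,0,0],[0,0,-1],60],[[0,0,0],[0,0,-1],60],[[0,0,0],[0,0,-1],60],[[0,0,0],[0,0,-1],60],[[0,0,0],[0,0,-1],60],[[0,0,0],[0,0,-1],60],[[0,0,0],[0,0,-1],60]]'
cat > st.py <<'E'
from h import *
from scipy.spatial.transform import Rotation as R
import sys
s=sense();M=R.from_quat(s["tcp_rot"]).as_matrix()
print("t",s["clock"],"pos",np.round(s["eef_pos"],4),"yang",np.degrees(np.arctan2(M[1,1],M[0,1])),"z",M[:,2].round(4),"F",np.round(s["ft_force"],1),"T",np.round(s["ft_torque"],2),"q",np.round(s["joint_positions"],2),"grip",s["grip_width"],s["grip_force"])
if len(sys.argv)>3: print("units",np.round(M.T@(np.array([float(x) for x in sys.argv[1:4]])-s["eef_pos"])/.03,2))
E
python3 st.py .4887 -.1556 .087
```

```text
clock: 1.9
eef_pos: [0.3845, -0.3116, 0.239]
tcp_rot: [0.99, 0.14, 0.0, 0.0]
ft_force: [-0.2, 0.9, -0.2]
grip_width: 0.088
grip_force: 0.0
clock: 2.9
eef_pos: [0.4856, -0.1571, 0.2388]
tcp_rot: [0.919, 0.393, 0.0, 0.0]
ft_force: [0.2, 0.3, -0.7]
grip_width: 0.06
grip_force: 0.0
clock: 3.9
eef_pos: [0.4856, -0.1572, 0.2388]
tcp_rot: [0.6, 0.8, -0.0, 0.0]
ft_force: [-0.2, 0.2, 0.5]
grip_width: 0.0597
grip_force: 0.0
t 3.9 pos [ 0.4856 -0.1572  0.2388] yang 16.32402792087395 z [ 2.e-04 -2.e-04 -1.e+00] F [-0.2  0.2  0.5] T [-0.07 -0.05 -0.02] q [ 0.66  0.35 -0.53  1.88  0.21  0.97  0.32] grip 0.05972380251020204 0.0
units [0.02 0.12 5.06]
```

```bash
python3 -m creep '[[[0.02,0.12,0.9],[0,0,0],60],[[0,0,0.9],[0,0,0],60],[[0,0,0.9],[0,0,0],60],[[0,0,0.9],[0,0,0],60],[[0,0,0.9],[0,0,0],60],[[0,0,0.55],[0,0,0],50],[[0,0,0],[0,0,0],40],[[0,0,0],[0,0,0],30],[[0,0,0],[0,0,0],20],[[0,0,0],[0,0,0],20]]' 30
python3 st.py
```

```text
clock: 4.9
eef_pos: [0.4898, -0.1558, 0.0883]
tcp_rot: [0.601, 0.799, 0.0, 0.001]
ft_force: [0.2, -0.5, 1.6]
grip_width: 0.0233
grip_force: 30.0
t 4.9 pos [ 0.4898 -0.1558  0.0883] yang 16.072599179413157 z [ 2.2e-03 -6.0e-04 -1.0e+00] F [ 0.2 -0.5  1.6] T [-0.08 -0.05 -0.11] q [ 0.56  0.58 -0.44  1.98  0.38  0.66  0.17] grip 0.02329594624603816 29.976095740493566
```

```bash
python3 -m creep '[[[0,0,0.001],[0,0,1],20],[[0,0,0.001],[0,0,1],20],[[0,0,0.001],[0,0,1],20],[[0,0,0.001],[0,0,1],20],[[0,0,0.001],[0,0,1],20],[[0,0,0.001],[0,0,1],20],[[0,0,0.001],[0,0,1],20],[[0,0,0.001],[0,0,1],20],[[0,0,0],[0,0,0],20]]' 
python3 st.py
python3 -m creep '[[[0,0,0.001],[0,0,1],20],[[0,0,0.001],[0,0,1],20],[[0,0,0.001],[0,0,1],20],[[0,0,0.001],[0,0,1],20],[[0,0,0.001],[0,0,1],20],[[0,0,0.001],[0,0,1],20],[[0,0,0.001],[0,0,1],20],[[0,0,0],[0,0,0],20],[[0,0,0],[0,0,0],20]]' 
cat >an.py <<'E'
from h import *
import sys
tag=sys.argv[1];big=[]
for n in("scene","top"):
    L=[snapshot(n) for _ in range(4)]
    p=L[-1][0];d=np.median([x[1] for x in L],0).astype(np.float32);W=cloud(n,d);np.save(f"pics/{n}{tag}.npy",d);cv2.imwrite(f"pics/{n}{tag}.png",p)
    c0=np.array([.4885,-.1558]);o=W[...,:2]-c0;rr=np.hypot(*np.moveaxis(o,-1,0));hsv=cv2.cvtColor(p,cv2.COLOR_BGR2HSV)
    br=(hsv[...,0]>8)&(hsv[...,0]<32)&(hsv[...,1]>110)
    for nm,s in(("outlet",(W[...,2]>.055)&(W[...,2]<.095)&(rr>.035)&(rr<.07)&br),("tongue",(W[...,2]>.026)&(W[...,2]<.042)&(rr>.045)&(rr<.1))):
        v=o[s]
        if len(v):print(n,nm,len(v),"rmax",rr[s].max(),"ang",np.degrees(np.arctan2(v.mean(0)[1],v.mean(0)[0])),v.mean(0))
    x,y,w,h=(215,225,80,80) if n=="scene" else (320,235,80,80)
    big.append(cv2.resize(p[y:y+h,x:x+w],(400,400),interpolation=cv2.INTER_CUBIC))
cv2.imwrite(f"pics/e{tag}.png",np.hstack(big))
E
python3 st.py; python3 an.py 1
```

```text
clock: 5.8
eef_pos: [0.49, -0.1558, 0.088]
tcp_rot: [0.874, 0.485, 0.001, 0.001]
ft_force: [1.0, -0.8, 4.1]
grip_width: 0.0237
grip_force: 30.0
t 5.8 pos [ 0.49   -0.1558  0.088 ] yang -31.969443749743615 z [ 2.6e-03 -9.0e-04 -1.0e+00] F [ 1.  -0.8  4.1] T [-0.16 -0.18 -0.13] q [ 0.4   0.55 -0.22  1.99  0.2   0.62 -0.52] grip 0.023702509063615942 29.99438975764292
clock: 6.7
eef_pos: [0.4902, -0.156, 0.0878]
tcp_rot: [0.99, 0.142, 0.001, 0.001]
ft_force: [0.5, -0.9, 5.9]
grip_width: 0.0238
grip_force: 30.0
t 6.7 pos [ 0.4902 -0.156   0.0878] yang -73.65567527939007 z [ 2.8e-03 -8.0e-04 -1.0e+00] F [ 0.5 -0.9  5.9] T [-0.31 -0.15 -0.15] q [ 0.25  0.54 -0.04  2.    0.03  0.61 -1.1 ] grip 0.02376889564742737 29.98920932206694
scene outlet 103 rmax 0.0593390476926072 ang -124.68880115751561 [-0.02661488 -0.03845282]
scene tongue 96 rmax 0.07952185641524967 ang -145.65061364359167 [-0.05064466 -0.03461145]
```

View pics/e1.png

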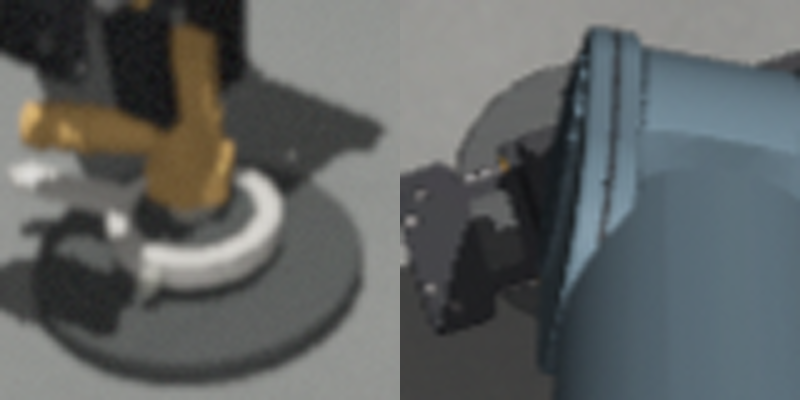

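The scene picture shows the outlet at crop (30,120), approaching the tongue at crop (20,175). About 14 degrees remain, so I'll turn 13, then release and check from above with the arm out of the way.

```bash
python3 -m creep '[[[0,0,0],[0,0,1],20],[[0,0,0],[0,0,1],20],[[0,0,0],[0,0,0.2],20],[[0,0,0],[0,0,0],20],[[0,0,0],[0,0,0],20]]' 
python3 st.py
python3 -m creep '[[[0,0,0],[0,0,0],50],[[0,0,0],[0,0,0],50],[[0,0,-0.6],[0,0,0],50],[[0,0,-1],[0,0,0],50],[[0,0,-1],[0,0,0],50],[[0,0,-1],[0,0,0],50],[[0,0,-1],[0,0,0],50],[[0,0,0],[0,0,0],50]]' 
python3 st.py .5264 .1346 .24
```

```text
clock: 7.6
eef_pos: [0.4901, -0.1561, 0.0877]
tcp_rot: [1.0, 0.028, 0.001, 0.0]
ft_force: [2.4, -1.3, 5.7]
grip_width: 0.0238
grip_force: 29.9
t 7.6 pos [ 0.4901 -0.1561  0.0877] yang -86.83068793545799 z [ 2.8e-03 -8.0e-04 -1.0e+00] F [ 2.4 -1.3  5.7] T [-0.35 -0.15  0.01] q [ 0.2   0.54  0.02  2.   -0.02  0.6  -1.28] grip 0.023814973770047557 29.948374838520948
clock: 8.4
eef_pos: [0.4907, -0.1559, 0.2282]
tcp_rot: [1.0, 0.026, 0.003, 0.001]
ft_force: [0.3, -0.4, -0.8]
grip_width: 0.05
grip_force: 0.0
t 8.4 pos [ 0.4907 -0.1559  0.2282] yang -87.00629940259284 z [ 0.0059 -0.0013 -1.    ] F [ 0.3 -0.4 -0.8] T [0.01 0.   0.04] q [ 0.19  0.32  0.03  1.91 -0.01  0.91 -1.29] grip 0.050007505210861496 0.0
units [ 1.69 -9.61 -0.4 ]
```

```bash
python3 -m creep '[[[0.17,-0.96,0],[0,0,0],50],[[0.17,-0.96,0],[0,0,0],50],[[0.17,-0.96,0],[0,0,0],50],[[0.17,-0.96,0],[0,0,0],50],[[0.17,-0.96,0],[0,0,0],50],[[0.17,-0.96,0],[0,0,0],50],[[0.17,-0.96,0],[0,0,0],50],[[0.17,-0.96,0],[0,0,0],50],[[0.17,-0.96,0],[0,0,0],50],[[0.17,-0.96,0],[0,0,0],50]]' 
python3 -m creep '[[[0,0,0],[0,0,-1],45],[[0,0,0],[0,0,-1],45],[[0,0,0],[0,0,-1],45],[[0,0,0],[0,0,-0.25],45],[[0,0,0],[0,0,0],45]]' 
python3 st.py .5264 .1346 .12;python3 an.py 2
```

```text
clock: 9.4
eef_pos: [0.5243, 0.1357, 0.2236]
tcp_rot: [1.0, 0.026, -0.001, 0.0]
ft_force: [0.9, -0.3, 1.1]
grip_width: 0.0499
grip_force: 0.0
clock: 9.9
eef_pos: [0.5247, 0.1345, 0.224]
tcp_rot: [0.981, 0.194, -0.001, -0.0]
ft_force: [0.2, -1.2, 0.2]
grip_width: 0.0448
grip_force: 0.0
t 9.9 pos [0.5247 0.1345 0.224 ] yang -67.65766476725496 z [-1.6e-03 -3.0e-04 -1.0e+00] F [ 0.2 -1.2  0.2] T [-0.   -0.04 -0.  ] q [-0.21  0.38 -0.16  1.83  0.07  0.94 -1.58] grip 0.04475029389074258 0.0
units [0.06 0.02 3.47]
scene outlet 89 rmax 0.05834630053109443 ang -137.7236757274407 [-0.03423482 -0.03112544]
scene tongue 96 rmax 0.07909253953858046 ang -145.58380616244568 [-0.05056801 -0.03464563]
top outlet 87 rmax 0.06196418494673202 ang -147.1580841231018 [-0.04013571 -0.02590727]
top tongue 35 rmax 0.08033289500223637 ang -150.27672664428638 [-0.06094782 -0.03479684]
```

View pics/e2.png

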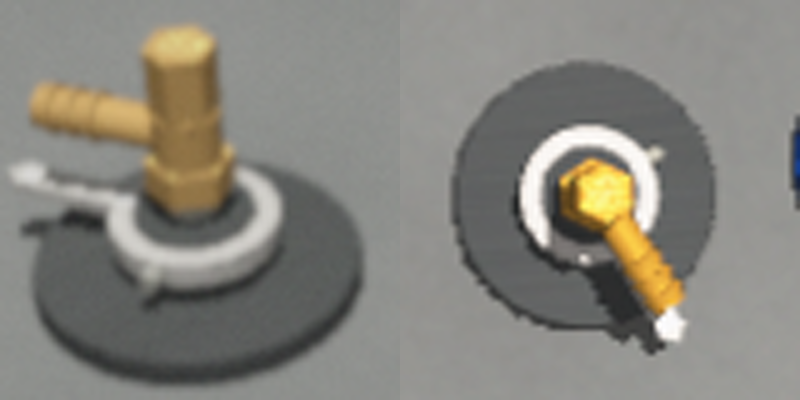

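The top view shows the outlet (-147°) over the tongue (-149 to -150°), with the tip at crop (670,325) directly beyond the spigot, so step 1 is met. Next I grip the wheel's side faces and roll it in two bites of about 29°.

```bash
python3 -m creep '[[[0.06,0.02,1],[0,0,0],45],[[0,0,1],[0,0,0],45],[[0,0,1],[0,0,0],45],[[0,0,1],[0,0,0],45],[[0,0,0.5],[0,0,0],45],[[0,0,0.5],[0,0,0],45],[[0,0,0],[0,0,0],35],[[0,0,0],[0,0,0],25],[[0,0,0],[0,0,0],12],[[0,0,0],[0,0,0],12]]' 15
python3 st.py .5264 .1346 .073
```

```text
clock: 11.3
eef_pos: [0.5275, 0.1363, 0.0758]
tcp_rot: [0.981, 0.195, 0.001, -0.001]
ft_force: [-1.3, 2.6, 1.6]
grip_width: 0.0179
grip_force: 15.0
t 11.3 pos [0.5275 0.1363 0.0758] yang -67.56559766955598 z [ 0.0014  0.0019 -1.    ] F [-1.3  2.6  1.6] T [0.59 0.2  0.01] q [-0.23  0.6  -0.13  1.92  0.12  0.63 -1.62] grip 0.017923095102777068 14.999815806258994
units [-0.06  0.04  0.09]
```

```bash
python3 -m creep '[[[0.05,0,0.003],[0,-1,0],12],[[0.05,0,0.003],[0,-1,0],12],[[0,0,0],[0,0,0],12]]'
python3 st.py
python3 -m creep '[[[0.05,0,0.003],[0,-1,0],12],[[0.05,0,0.003],[0,-1,0],12],[[0.05,0,0.003],[0,-1,0],12],[[0,0,0],[0,0,0],12],[[0,0,0],[0,0,0],12]]'
python3 st.py
```

```text
clock: 11.6
eef_pos: [0.5304, 0.1375, 0.0749]
tcp_rot: [0.975, 0.193, -0.104, 0.02]
ft_force: [-4.8, 2.6, 8.9]
grip_width: 0.0179
grip_force: 15.0
t 11.6 pos [0.5304 0.1375 0.0749] yang -67.56854389307735 z [-0.1946 -0.079  -0.9777] F [-4.8  2.6  8.9] T [ 0.21  1.27 -0.11] q [-0.25  0.7  -0.12  1.73  0.11  0.93 -1.61] grip 0.01785994562195399 15.000662043175907
clock: 12.1
eef_pos: [0.5339, 0.139, 0.0723]
tcp_rot: [0.948, 0.188, -0.253, 0.049]
ft_force: [-0.7, 4.1, -2.7]
grip_width: 0.0175
grip_force: 15.0
t 12.1 pos [0.5339 0.139  0.0723] yang -67.5996991020623 z [-0.4606 -0.1882 -0.8674] F [-0.7  4.1 -2.7] T [ 1.03 -0.53 -0.35] q [-0.29  0.89 -0.1   1.45  0.09  1.33 -1.59] grip 0.017541342674246695 14.999819591757841
```

```bash
python3 -m creep '[[[0,0,0],[0,0,0],45],[[0,0,0],[0,0,0],45],[[0,0,0],[0,0,0],45],[[0,0,-0.7],[0,0,0],45],[[0,0,-1],[0,1,0],45],[[0,0,-1],[0,1,0],45],[[0,0,-1],[0,1,0],45],[[-0.5,0,0],[0,1,0],45],[[-0.5,0,0],[0,1,0],45],[[0,0,0],[0,0,0],45]]'
cat >wh.py <<'E'
from h import *
import sys
ctr=np.array([.5264,.1346,.0615]);a=np.array([.9233,.3841,0]);b=np.array([-a[1],a[0],0])
for n in("scene","top"):
    L=[snapshot(n) for _ in range(4)];d=np.median([x[1] for x in L],0).astype(np.float32);cv2.imwrite(f"pics/{n}{sys.argv[1]}.png",L[0][0])
    q=cloud(n,d)-ctr;A=q@a;B=q@b;Z=q[...,2];r=np.hypot(A,Z);th=np.degrees(np.arctan2(A,Z))
    s0=(abs(B)<.012)&(r<.041)&(r>.02)&(Z>.002);print(n,s0.sum())
    for k in range(-84,90,6):
        s=(abs(th-k)<3)&s0
        if s.any():print(k,s.sum(),"%.0f/%.0f"%(1e3*np.median(r[s]),1e3*np.percentile(r[s],90)),end=" | ")
    print()
E
python3 wh.py 3; python3 st.py .5264 .1346 .0758
```

```text
clock: 13.1
eef_pos: [0.5442, 0.1407, 0.1771]
tcp_rot: [0.981, 0.194, -0.002, 0.001]
ft_force: [-0.6, 0.8, -0.4]
grip_width: 0.0449
grip_force: 0.0
scene 292
-84 1 22/22 | -78 2 24/25 | -72 2 22/23 | -66 4 24/29 | -60 14 30/33 | -54 10 28/33 | -48 2 23/24 | -42 5 25/26 | -36 3 24/28 | -30 11 31/35 | -24 11 32/35 | -18 13 30/35 | -12 22 32/35 | -6 10 27/28 | 0 7 27/28 | 6 6 28/29 | 12 15 36/37 | 18 16 30/35 | 24 10 29/30 | 30 11 29/30 | 36 10 29/30 | 42 16 30/34 | 48 18 36/38 | 54 7 27/31 | 60 10 30/30 | 66 12 30/31 | 72 9 30/31 | 78 26 34/38 | 84 9 33/39 | 
top 189
-84 2 30/33 | -66 4 36/36 | -60 27 33/36 | -54 10 28/34 | -48 4 27/28 | -36 8 36/37 | -30 12 36/37 | -24 16 36/37 | -18 14 36/38 | -12 14 29/31 | -6 10 28/29 | 0 11 28/29 | 6 19 35/37 | 12 7 37/37 | 18 2 27/28 | 24 14 28/30 | 30 7 29/30 | 36 5 28/28 | 42 3 28/29 | 
t 13.5 pos [0.5507 0.1446 0.1774] yang -67.6035975988114 z [ 1.e-04  2.e-04 -1.e+00] F [-0.8 -0.5 -1.2] T [ 0.   -0.    0.01] q [-0.23  0.48 -0.14  1.8   0.09  0.86 -1.59] grip 0.04475240566412026 0.0
units [-0.88  0.    3.39]
```

The broad tooth is now at about -27° and its neighbours at -63, 9, 45 and 81 agree. The second bite is 27°.

```bash
python3 -m creep '[[[-0.88,0,0],[0,0,0],45],[[0,0,1],[0,0,0],45],[[0,0,1],[0,0,0],45],[[0,0,0.9],[0,0,0],45],[[0,0,0.5],[0,0,0],45],[[0,0,0],[0,0,0],35],[[0,0,0],[0,0,0],25],[[0,0,0],[0,0,0],12],[[0,0,0],[0,0,0],12],[[0,0,0],[0,0,0],12]]' 15
python3 st.py
python3 -m creep '[[[0.05,0,0.003],[0,-1,0],12],[[0.05,0,0.003],[0,-1,0],12],[[0.05,0,0.003],[0,-1,0],12],[[0.05,0,0.003],[0,-1,0],12],[[0.025,0,0.001],[0,-0.5,0],12],[[0,0,0],[0,0,0],12],[[0,0,0],[0,0,0],12],[[0,0,0],[0,0,0],12],[[0,0,0],[0,0,0],12],[[0,0,0],[0,0,0],12]]'
python3 st.py
```

```text
clock: 14.5
eef_pos: [0.5261, 0.1357, 0.0768]
tcp_rot: [0.981, 0.195, 0.001, -0.001]
ft_force: [-2.3, 4.1, 5.2]
grip_width: 0.0177
grip_force: 15.0
t 14.5 pos [0.5261 0.1357 0.0768] yang -67.55128715819437 z [ 0.0019  0.0019 -1.    ] F [-2.3  4.1  5.2] T [ 0.76  0.36 -0.06] q [-0.24  0.59 -0.13  1.92  0.12  0.63 -1.62] grip 0.01770587157002906 15.00041184557631
clock: 15.5
eef_pos: [0.5319, 0.1382, 0.0752]
tcp_rot: [0.954, 0.189, -0.228, 0.044]
ft_force: [-0.4, 3.0, 6.5]
grip_width: 0.0179
grip_force: 15.0
t 15.5 pos [0.5319 0.1382 0.0752] yang -67.59903316911374 z [-0.4186 -0.1709 -0.8919] F [-0.4  3.   6.5] T [ 0.64  0.23 -0.34] q [-0.28  0.85 -0.1   1.5   0.09  1.27 -1.59] grip 0.017918217703564734 15.000456499183201
```

```bash
python3 -m creep '[[[0,0,0],[0,0,0],45],[[0,0,0],[0,0,0],45],[[0,0,0],[0,0,0],45],[[0,0,-0.7],[0,0,0],45],[[0,0,-1],[0,1,0],45],[[0,0,-1],[0,1,0],45],[[0,0,-1],[0,1,0],45],[[-1,-0.5,-0.5],[0,1,0],45],[[-1,-1,-0.5],[0,0.5,0],45],[[-1,-1,0],[0,0,0],45]]'
python3 -m creep '[[[-1,-1,0],[0,0,0],45],[[-0.5,-1,0],[0,0,0],45],[[0,-1,0],[0,0,0],45],[[0,-1,0],[0,0,0],45],[[0,0,0],[0,0,0],45],[[0,0,0],[0,0,0],45]]'
python3 wh.py 4; python3 an.py 4; python3 - <<'E'
import cv2,numpy as np
a=cv2.imread("pics/scene4.png")[190:250,345:405];b=cv2.imread("pics/top4.png")[230:290,207:267]
cv2.imwrite("pics/w4.png",np.hstack([cv2.resize(i,(400,400),interpolation=cv2.INTER_CUBIC) for i in(a,b)]))
E
```

```text
clock: 16.5
eef_pos: [0.4606, 0.1882, 0.2147]
tcp_rot: [0.981, 0.193, 0.003, -0.0]
ft_force: [1.1, 1.6, 1.2]
grip_width: 0.0452
grip_force: 0.0
clock: 17.1
eef_pos: [0.374, 0.2825, 0.2124]
tcp_rot: [0.981, 0.195, -0.0, 0.0]
ft_force: [0.5, -0.7, -0.1]
grip_width: 0.0451
grip_force: 0.0
scene 286
-84 1 22/22 | -78 4 24/25 | -72 4 27/30 | -66 18 29/32 | -60 2 23/24 | -54 3 22/25 | -48 2 23/24 | -42 4 25/26 | -36 5 29/33 | -30 23 30/34 | -24 8 26/28 | -18 5 25/27 | -12 5 25/28 | -6 8 31/36 | 0 18 35/37 | 6 12 33/37 | 12 19 35/37 | 18 13 28/31 | 24 10 28/30 | 30 13 29/30 | 36 16 32/38 | 42 11 32/38 | 48 10 29/30 | 54 12 29/30 | 60 10 30/31 | 66 16 30/32 | 72 25 36/39 | 78 5 25/29 | 84 4 29/30 | 
top 259
-84 1 40/40 | -78 1 27/27 | -72 12 35/36 | -66 25 32/35 | -60 4 28/28 | -54 6 28/29 | -48 2 28/28 | -42 1 35/35 | -36 12 36/37 | -30 22 31/36 | -24 12 28/30 | -18 9 29/29 | -12 10 29/33 | -6 15 37/38 | 0 13 37/38 | 6 14 37/38 | 12 6 31/34 | 18 9 28/30 | 24 8 29/30 | 30 25 32/36 | 36 13 36/38 | 48 1 29/29 | 60 5 29/29 | 66 22 33/36 | 72 10 33/36 | 78 1 23/23 | 
scene outlet 90 rmax 0.05881739871930126 ang -137.99160034647144 [-0.03433754 -0.03092677]
scene tongue 96 rmax 0.07937616866704353 ang -145.52047723817392 [-0.05049885 -0.03468033]
top outlet 87 rmax 0.061867281840848345 ang -147.13627780708504 [-0.04014059 -0.02593207]
top tongue 35 rmax 0.08037136167367846 ang -150.29138283779383 [-0.06093914 -0.03477122]
```

View pics/w4.png

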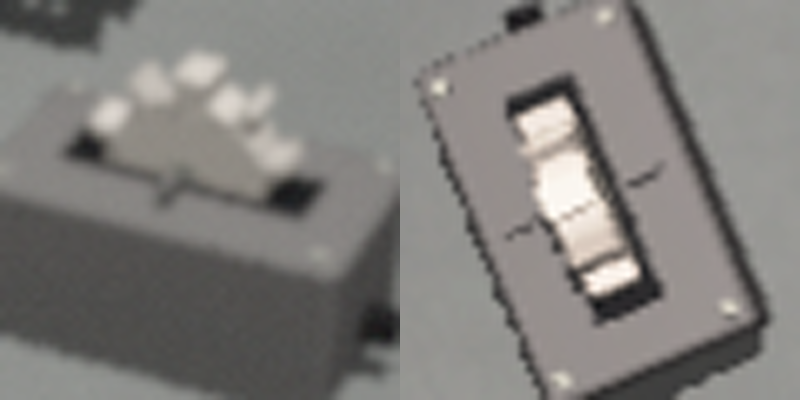

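The broad tooth stands at about 0° (the raised span runs from -9 to +9, with its neighbours symmetric at ±34 and ±69). The outlet hasn't moved and the arm is clear, so I'm handing in.

```bash
python3 -c "
from workcell import *
print(job_done())"
```

```text
the job is handed in; nothing more can be done
None
```

The job is handed in, though the result was not shown to me: by the camera the elbow outlet is about 3° short of the tongue (8° allowed), the broad tooth is straight up to within a couple of degrees, and the arm is clear; I did not re-measure the knob and loose parts, but the arm worked only at the elbow and the wheel.

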